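# Clear a spent tissue roll and litter from a bathroom shelf

### The job

The tissue roll on the upright stand is finished: slide it straight up off the post and put it in the waste bin, and put the crumpled paper ball and the empty carton in the bin as well. Leave the stand standing where it is, and do not shift or tip anything else on the shelf.

Things in the scene. Friction and masses are not known exactly. Their poses are not given: they have to be found in the camera images.
- stand: Loose, weighted chrome tissue-roll stand, 0.95 kg. Flat round base 130 mm across and 12 mm thick; in its centre an upright post 30 mm in diameter with a domed top, 136 mm above the shelf. A thin upright retainer bar (6 mm thick, ending in a 9 mm ball) rises from the base to 112 mm above the shelf, its axis 60 mm from the post's axis, along the stand's +y. Origin: centre of its underside; z up.
- roll: Spent tissue roll, white paper wound on a brown cardboard core: a stiff ring 56 mm outside, 41 mm bore, 100 mm long, about 35 g. It starts upright on the stand's base with the post (30 mm) through its bore, so its top is 112 mm above the shelf, 24 mm below the post's top. Origin: the middle of the roll (halfway along its axis); its z axis runs along the bore.
- paper_ball: Stiff crumpled ball of whitish paper, faceted, 52 to 64 mm across and 48 mm high, about 20 g, lying on the shelf 112 to 135 mm from the stand's axis. Origin: its middle, 24 mm above the shelf at the start.
- carton: Empty, stiff cardboard carton with a pink band, lying flat: 120 mm long (its x) by 50 mm wide (its y) by 36 mm high (its z), about 30 g. Origin: its middle, 18 mm above the shelf at the start.
- bin: Round, open, grey plastic waste bin fixed to the shelf: 165 mm high, rim 226 mm across outside and 211 mm inside, tapering to 172 mm outside at the foot; wall 4 mm, floor 6 mm thick. Origin: centre of its underside; z up.
- mouthwash: Tall teal mouthwash bottle with white cap, 68 mm across and 215 mm high, 0.55 kg, loose, standing next to the stand. Not to be disturbed. Origin: centre of its underside; z up.
- pill_bottle: Blue pill bottle with white cap, 48 mm across and 85 mm high, loose, 0.09 kg, next to the stand. Not to be disturbed. Origin: centre of its underside; z up.
- glass_jar: Glass jar with steel lid and knob, 90 mm across, 123 mm high, loose. Not to be disturbed. Origin: centre of its underside; z up.
- soap_dispenser: White ceramic soap dispenser with chrome pump, 64 mm across, 186 mm high, loose; its spout reaches 47 mm from the axis along its -x at 165 to 185 mm height. Not to be disturbed. Origin: centre of its underside; z up.
- tumbler: Blue ceramic tumbler, 74 mm across and 100 mm high, with two toothbrushes standing in it up to 190 mm high, loose. Not to be disturbed. Origin: centre of its underside; z up.
- deodorant: Green deodorant can with white cap, 48 mm across, 150 mm high, loose, 0.18 kg, standing off one end of the carton. Not to be disturbed. Origin: centre of its underside; z up.
- brush_cover: Mint-green silicone toothbrush cover lying flat, 190 mm long (its x), 30 mm wide, 24 mm high, loose. Not to be disturbed. Origin: centre of its underside; z up.
Things that resemble listed ones, but are neither listed nor needed, are in the scene too. What is shaped like the roll but purple is not meant.

How it is judged:
On the way:
1. the roll is drawn up along the post, in line with the stand (its axis within 0.35 rad of the post's, its middle within 40 mm of the post's axis and over 150 mm above the stand's underside) (z of roll in the frame of stand above 0.15 m and horizontal distance between roll and stand below 0.04 m and angle between the z axis of roll and the z axis of stand, either way round below 0.35 rad), for 0.04 s.
At the end, for the whole second after the job is handed in: The roll, the paper ball and the carton lie released in the bin (middle of each within 90 mm of the bin's axis, lower than the 165 mm rim); the stand and all seven bystanders are upright (within 0.3 rad) and within 30 mm of where they started (horizontal distance between each of roll, paper_ball, carton and bin below 0.09 m and height (world z) of each of roll, paper_ball, carton below 0.165 m and distance of each of mouthwash, pill_bottle, glass_jar, soap_dispenser, tumbler, brush_cover, deodorant, stand from where it was at the start of the episode below 0.03 m and angle between each of mouthwash, pill_bottle, glass_jar, soap_dispenser, tumbler, brush_cover, deodorant, stand's own z axis and vertical below 0.3 rad); the robot touches nothing.
It fails at once if the roll stand is shifted by more than 40 mm or tipped by more than 0.4 rad (distance of stand from where it was at the start of the episode above 0.04 m or angle between stand's own z axis and vertical above 0.4 rad).
It fails at once if one of the seven bystanders is shifted by more than 40 mm or tipped by more than 0.4 rad (distance of any of mouthwash, pill_bottle, glass_jar, soap_dispenser, tumbler, brush_cover, deodorant from where it was at the start of the episode above 0.04 m or angle between any of mouthwash, pill_bottle, glass_jar, soap_dispenser, tumbler, brush_cover, deodorant's own z axis and vertical above 0.4 rad).
It also fails if it takes over 72 s, if anything falls off the work surface, if the arm or the gripper's body presses on something with over 40 N, if the wrist force passes 120 N, or if a joint passes its speed limit or range.

### The arm

A 6-joint arm with a two-finger parallel gripper is mounted at the origin on the work surface. World frame = base frame: x ahead of the robot, y to its left, z up, the work surface at z = 0. Lengths are in m, angles in rad, forces in N, time in s.
With the tool pointing down it reaches from about 0.25 to 0.725 m from the base axis. Payload 4 kg.
Tool frame: the origin (TCP) lies between the finger pads; the fingertips stand 11 mm ahead of it and the grasp point (between the pads) lies 8 mm behind it (bot.tip_extent is the distance from the TCP to the fingertips, in m); z points along the fingers, y is the line along which they close (so a half turn about z gives the same grasp; the last joint's range is limited). The gripper opens to 85 mm and grips with 20 to 120 N. Pads are 22 mm wide; open, the fingers measure 114 mm over their backs; the gripper's body (76 mm by 85 mm) begins 54 mm behind the grasp point. The pads swing forward as they close: fully open they stand 13 mm farther back than shut.
Start: joints at [1.295, 0.241, 0.005, 1.335, 0, 1.571], TCP at [0.136, 0.481, 0.242] pointing down, gripper open.
Joint ranges: [-2.72, 2.72], [-1.05, 1.87], [-1.09, 1.28], [-1.99, 2.15], [-1.42, 1.44], [-3.14, 3.14]. Speed limits (rad/s): [2.79, 2.79, 3.14, 3.14, 3.14, 3.14].

### API

Orientations are given as a unit quaternion [x, y, z, w].
In Python, from workcell import bot gives the robot as it stands. The module is installed in compiled form; this text tells all that it offers.
- The arm moves only by the tool drive_tool, never from a script. Its argument "rows" is a list of rows, each an object of numbers: "dx", "dy", "dz": the shift along the tool's x, y, z in units of 50 mm (1.0 is 50 mm); "wx", "wy", "wz": the turn, a rotation vector about the tool's x, y, z in units of 5 degrees (1.0 is 5 degrees); "hand": the finger opening in mm, from 0 to 85.4. A call has 1 to 20 rows; each row is the pose to reach, as a shift and turn from the pose commanded when the call began, along the tool's axes at that moment; what a row does not reach only later rows make up. A row lasts 1/10 s, in which the tool goes at most 50 mm and 8.59 degrees, less where a joint would pass 70% of its speed; a pose out of reach is approached as far as the arm can. A call with a gripper value outside its range is refused whole. The fingers move at their own pace and stop on an object; the grip force is fixed at half the most. Time passes only in rows, so rows that repeat a pose let the fingers close. It gives the time, the measured TCP pose, the force, the opening and the grip force at its end, in the units of the state.
- bot.get_obs(): the state, without advancing time (a new reading comes with each control period).
- bot.camera(name): name is "side" or "top"; returns the picture (480x640x3 uint8, red, green, blue); there is no depth.
- bot.get_calibration(name): a dict with "vfov" (degrees; the focal length in pixels is half the picture's height over the tangent of half this angle, whatever the lens; pixels are square), "cx", "cy" (the principal point, pixels), "origin" and "rotation" of the camera in the world. Camera axes: x right, y up, looking along -z (the intrinsics and any distortion apply to the point x, -y, -z); pixel columns grow to the right and rows downward; lengths in m; the calibration is good to about 2 mm. A picture is of the moment at which its call begins. get_calibration takes no time and is no camera call.
- bot.job_done(): hands the job in; it is judged then, once.
Trained networks look in the newest picture that a camera, given by its name, has taken for a name from the list of things; names that differ only in an ending like _2 or _b are one class to them, and where a whole thing is asked for, a point or a joint stands for the part that bears it (a point fixed in the world has none). Each returns a list of dicts, best first, with "score" (0 to 1); they miss things now and then, are a little off and sometimes report something else, mostly with a low value. They report only what shows in the picture. A call takes as long as a camera call. They do not tell look-alikes from the thing itself.
- bot.look_for(camera, thing): "extent" ([centre column, centre row, width, height] in pixels, round what is visible of it).
- bot.outline_of(camera, thing): "region" (480x640 bool, what is visible of it) and "extent" ([centre column, centre row, width, height] in pixels, round what is visible of it).
The state is a dict: "clock": time; "joint_pos": joint angles; "joint_vel": joint speeds; "tau": joint torques, N m; "eef_pos": TCP position; "tool_rot": TCP orientation; "ft_force": force on the tool from outside, world axes, zero at the start; "ft_torque": the same for the moment, N m; "grip_width": finger opening in m; "grasp_force": force on a finger pad.
Only numpy, scipy, OpenCV 4.12 (cv2) and the standard library are available. Lean on these libraries where they do the work, as an engineer would, in place of code of your own. Each camera call takes 0.05 s, during which the arm holds its last target. There are 200 camera calls.

## Working session

There is one attempt and no reset: what is moved stays moved. The work goes in short steps, Python scripts to look and compute and a tool call to move; the robot and the scene stay as the last step left them, time stands still between calls to the robot, and variables do not carry over. Pictures are saved under pics/ and viewed, at most 10 in all, crops included, and the job is handed in when it is done.

Besides the shell and the picture viewer there is one more tool, called in YAML: its name, and indented under it one key for each argument. drive_tool: Moves the arm, as the interface text tells. Its arguments: {"type":"object","properties":{"rows":{"type":"array","items":{"type":"object","properties":{"dx":{"type":"number"},"dy":{"type":"number"},"dz":{"type":"number"},"wx":{"type":"number"},"wy":{"type":"number"},"wz":{"type":"number"},"hand":{"type":"number"}}}}},"required":["rows"]}

```bash
mkdir -p pics; cat > h.py <<'E'
import numpy as np, cv2, json
from workcell import bot
def ray(cam,u,v):
    c=bot.get_calibration(cam); f=240/np.tan(np.radians(c['vfov'])/2)
    d=np.array([(u-c['cx'])/f,-(v-c['cy'])/f,-1.]); R=np.array(c['rotation']).reshape(3,3) if np.size(c['rotation'])==9 else None
    if R is None:
        from scipy.spatial.transform import Rotation
        R=Rotation.from_quat(c['rotation']).as_matrix()
    return np.array(c['origin']),R@d
def atz(cam,u,v,z):
    o,d=ray(cam,u,v); return o+d*(z-o[2])/d[2]
def proj(cam,p):
    c=bot.get_calibration(cam); f=240/np.tan(np.radians(c['vfov'])/2)
    from scipy.spatial.transform import Rotation
    R=np.array(c['rotation']).reshape(3,3) if np.size(c['rotation'])==9 else Rotation.from_quat(c['rotation']).as_matrix()
    q=R.T@(np.array(p)-np.array(c['origin'])); return np.array([c['cx']-f*q[0]/q[2], c['cy']+f*q[1]/q[2]])
def tri(a,ua,b,ub):
    o1,d1=ray(a,*ua);o2,d2=ray(b,*ub);t=np.linalg.lstsq(np.c_[d1,-d2],o2-o1,rcond=None)[0]
    p,q=o1+t[0]*d1,o2+t[1]*d2; return (p+q)/2,np.linalg.norm(p-q)
E
python3 - <<'E'
from h import *
for n in('top','side'):
    im=bot.camera(n); cv2.imwrite(f'pics/{n}0.png',im[:,:,::-1]); print(n,bot.get_calibration(n))
    for t in 'stand roll paper_ball carton bin mouthwash pill_bottle glass_jar soap_dispenser tumbler deodorant brush_cover'.split():
        print(t,[(round(r['score'],2),np.round(r['extent']).tolist()) for r in bot.look_for(n,t)[:3]])
print(bot.get_obs())
E
```

```text
top {'vfov': 48.62279476076809, 'cx': 326.9629804064598, 'cy': 238.04216276260337, 'origin': array([0.42231385, 0.02204427, 1.5418522 ]), 'rotation': array([ 0.03468152, -0.03787667, -0.6954559 ,  0.71673122])}
stand [(0.74, [244.0, 243.0, 47.0, 42.0]), (0.48, [241.0, 239.0, 25.0, 24.0])]
roll [(0.77, [178.0, 229.0, 29.0, 23.0]), (0.51, [242.0, 241.0, 26.0, 20.0])]
paper_ball [(0.83, [274.0, 274.0, 23.0, 19.0])]
carton [(0.72, [342.0, 278.0, 17.0, 44.0])]
bin [(0.94, [448.0, 232.0, 86.0, 84.0])]
mouthwash [(0.84, [228.0, 199.0, 32.0, 29.0]), (0.46, [449.0, 232.0, 86.0, 82.0])]
pill_bottle [(0.82, [276.0, 218.0, 18.0, 18.0]), (0.42, [127.0, 301.0, 44.0, 31.0])]
glass_jar [(0.9, [446.0, 177.0, 41.0, 34.0]), (0.72, [346.0, 311.0, 22.0, 16.0])]
soap_dispenser [(0.76, [333.0, 219.0, 25.0, 34.0])]
tumbler [(0.58, [131.0, 302.0, 45.0, 29.0])]
deodorant [(0.77, [345.0, 313.0, 21.0, 21.0]), (0.74, [448.0, 177.0, 38.0, 33.0])]
brush_cover [(0.59, [520.0, 288.0, 12.0, 61.0])]
side {'vfov': 48.97510398036962, 'cx': 329.12671499363535, 'cy': 242.75299814806735, 'origin': array([ 0.38841266, -0.95
[... 752 characters left out ...]
.0])]
{'clock': 1.3, 'joint_pos': array([ 1.29499490e+00,  2.40613501e-01,  5.02344169e-03,  1.33519204e+00,
       -5.39186723e-06,  1.57078618e+00]), 'joint_vel': array([ 0.00084989,  0.00105382,  0.00084366,  0.00078741, -0.00013509,
       -0.00108658]), 'tau': array([-1.66656409e-03, -3.72220659e+01,  2.52687961e+01,  1.37229261e-03,
       -5.76032858e-05,  6.43940581e-06]), 'eef_pos': array([0.13616438, 0.48111654, 0.24230868]), 'tool_rot': array([1.37459040e-01, 9.90507452e-01, 6.67582565e-06, 3.64828993e-06]), 'ft_force': array([ 0.65466619, -0.1081553 , -0.34695145]), 'ft_torque': array([-0.00031588,  0.04277816,  0.0223925 ]), 'grasp_force': 0.0, 'grip_width': 0.08557725946515612}
```

View pics/top0.png

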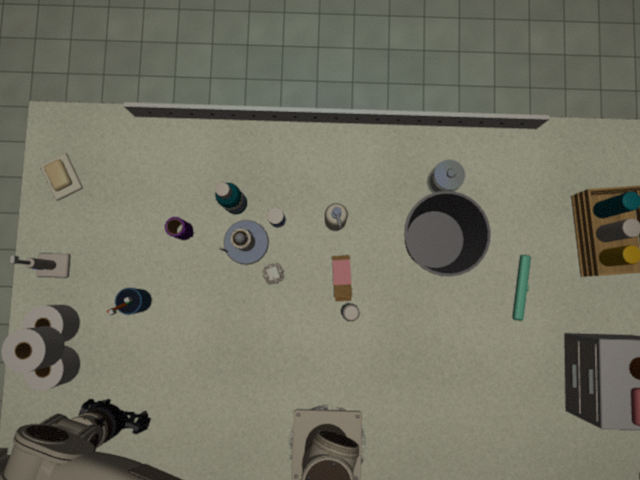

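View pics/side0.png

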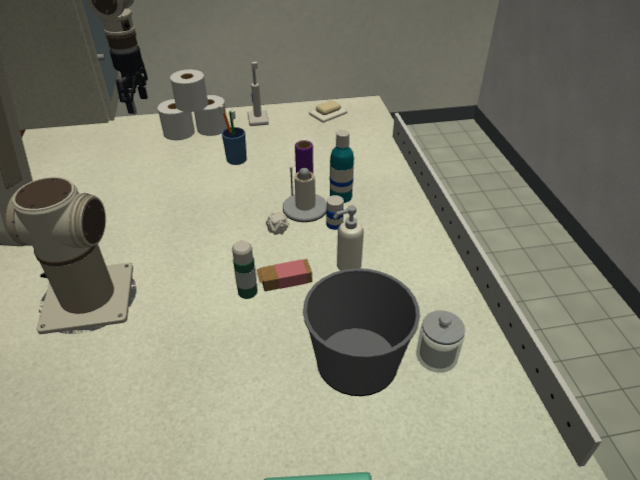

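```bash
python3 - <<'E'
from h import *
P=lambda *a: print(np.round(tri(*a)[0],3), round(tri(*a)[1],4))
P('top',(242,241),'side',(304,192));P('top',(274,274),'side',(276,225));P('top',(342,278),'side',(284,275))
P('top',(345,313),'side',(244,269));P('top',(276,218),'side',(337,214));P('top',(333,219),'side',(350,239));P('top',(228,199),'side',(342,168))
for a in [(448,232,.165),(274,274,.03),(342,278,.036),(242,241,.12),(345,313,.15),(276,218,.085),(228,199,.2),(446,177,.1),(333,219,.1)]: print(a,np.round(atz('top',*a),3))
# carton axis from outline; stand bar
r=bot.outline_of('top','carton')[0]['region']; c=cv2.findContours(r.astype('uint8'),0,2)[0]; c=max(c,key=len)[:,0]
w=np.array([atz('top',u,v,.036)[:2] for u,v in c],dtype='float32'); print(cv2.minAreaRect(w*1000))
t=cv2.imread('pics/top0.png'); s=cv2.imread('pics/side0.png')
a=cv2.resize(t[170:330,200:360],(600,600),interpolation=2)[:, :400]
a=np.hstack([cv2.resize(t[170:330,210:370],(400,400),interpolation=2),cv2.resize(s[130:290,220:380],(400,400),interpolation=2)])
cv2.imwrite('pics/crop0.png',a)
E
```

```text
[0.562 0.256 0.052] 0.0036
[0.471 0.166 0.018] 0.0002
[ 0.467 -0.029  0.017] 0.0016
[ 0.371 -0.038  0.063] 0.0048
[0.636 0.165 0.033] 0.0096
[0.633 0.002 0.081] 0.0119
[0.676 0.293 0.095] 0.0098
(448, 232, 0.165) [ 0.59  -0.298  0.165]
(274, 274, 0.03) [0.471 0.165 0.03 ]
(342, 278, 0.036) [ 0.465 -0.028  0.036]
(242, 241, 0.12) [0.554 0.246 0.12 ]
(345, 313, 0.15) [ 0.372 -0.035  0.15 ]
(276, 218, 0.085) [0.624 0.16  0.085]
(228, 199, 0.2) [0.653 0.274 0.2  ]
(446, 177, 0.1) [ 0.751 -0.306  0.1  ]
(333, 219, 0.1) [0.624 0.003 0.1  ]
((465.7669677734375, -25.995018005371094), (131.33929443359375, 51.54521942138672), 5.037539482116699)
```

View pics/crop0.png

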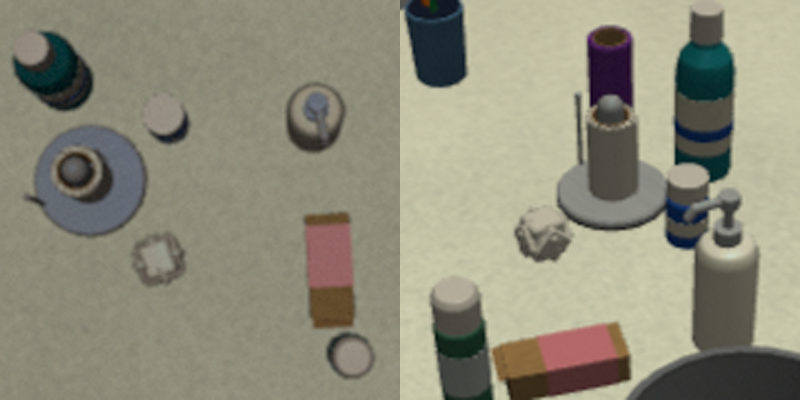

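The top view shows the stand base at about (246,242) with its bar at (223,250), the ball at (274,274), the carton at (342,278) and the bin at (448,232). The purple look-alike is at (178,229). In the side view the roll is at (304,192) and the bar tip at (291,168). Next I work out the stand geometry and the clearances.

```bash
python3 - <<'E'
from h import *
T=lambda u,v:(210+u*.4,170+v*.4)
S=lambda u,v:(220+(u-400)*.4,130+v*.4)
print('base',atz('top',*T(91,180),.012),atz('side',*S(612,194),.012))
print('rolltop',atz('top',*T(78,170),.112),atz('side',*S(612,116),.112))
print('bar',tri('top',T(26,196),'side',S(578,95)), atz('top',*T(26,196),.112))
print('mouth cap',tri('top',T(32,48),'side',S(707,8)))
print('pill cap',tri('top',T(163,116),'side',S(687,172)))
print('ball',tri('top',T(160,260),'side',S(544,234)))
for p in [(305,214),(348,212),(314,327),(354,325)]: print('carton top corner',atz('top',*T(*p),.036))
for p in [(492,348),(622,325),(632,350),(505,378)]: print('carton side',atz('side',*S(*p),.036))
print('deo',tri('top',T(353,355),'side',S(456,288)))
print('rim',proj('top',(.59,-.298,.165)),proj('side',(.59,-.298,.165)),atz('side',361,314,.165))
E
```

```text
base [0.56142667 0.24986417 0.012     ] [0.56202454 0.23606173 0.012     ]
rolltop [0.56275783 0.24950159 0.112     ] [0.56568167 0.24609025 0.112     ]
bar (array([0.53479327, 0.30563651, 0.10436035]), np.float64(0.0026422455396003367)) [0.53288143 0.30421318 0.112     ]
mouth cap (array([0.67719365, 0.2857764 , 0.21232157]), np.float64(0.0027242733472545005))
pill cap (array([0.63051221, 0.16210711, 0.08768532]), np.float64(0.005186281997691045))
ball (array([0.47347202, 0.16536798, 0.02257316]), np.float64(0.004504951618733981))
carton top corner [0.52786268 0.00175711 0.036     ]
carton top corner [ 0.53161639 -0.04702422  0.036     ]
carton top corner [ 0.40071974 -0.01205261  0.036     ]
carton top corner [ 0.40429634 -0.05703907  0.036     ]
carton side [ 0.40333656 -0.01624873  0.036     ]
carton side [ 0.53318201 -0.00717833  0.036     ]
carton side [ 0.53687335 -0.04400449  0.036     ]
carton side [ 0.41167308 -0.05935387  0.036     ]
deo (array([ 0.37581192, -0.05087043,  0.14877983]), np.float64(0.002349963601592016))
rim [448.14914071 231.89743447] [361.67309142 309.01084005] [ 0.58569825 -0.31007296  0.165     ]
```

```bash
cat >> h.py <<'E'
from scipy.spatial.transform import Rotation as Ro
def go(x,y,z,yaw,fr=None):
    """rows from the current pose (or fr) to TCP x,y,z tool down, closing line at yaw deg"""
    o=bot.get_obs(); p,R=(np.array(o['eef_pos']),Ro.from_quat(o['tool_rot']))
    a=np.radians(yaw); Y=np.array([np.cos(a),np.sin(a),0]); Z=np.array([0,0,-1.]); X=np.cross(Y,Z)
    c=[Ro.from_matrix(np.c_[s*X,s*Y,Z]) for s in(1,-1)]
    rv=min([(R.inv()*q).as_rotvec() for q in c],key=np.linalg.norm)
    d=R.inv().apply(np.array([x,y,z])-p)/.05
    print('d',np.round(d,2),'w',np.round(np.degrees(rv)/5,2),'rows',np.linalg.norm(d),np.degrees(np.linalg.norm(rv))/8.6)
E
python3 -c "
from h import *
go(.562,.247,.26,28)"
```

```text
d [-9.47 -2.19 -0.35] w [ 0.   -0.    9.24] rows 9.725535930390054 5.371778283670362
```

drive_tool:
  rows:
    - {"dx": -1.5,"dy": -0.3,"dz": -0.35,"wz": 1,"hand": 85}
    - {"dx": -3,"dy": -0.7,"dz": -0.35,"wz": 3,"hand": 85}
    - {"dx": -4.5,"dy": -1,"dz": -0.35,"wz": 4.5,"hand": 85}
    - {"dx": -6,"dy": -1.4,"dz": -0.35,"wz": 6,"hand": 85}
    - {"dx": -7.5,"dy": -1.7,"dz": -0.35,"wz": 7.5,"hand": 85}
    - {"dx": -8.7,"dy": -2,"dz": -0.35,"wz": 9.24,"hand": 85}
    - {"dx": -9.47,"dy": -2.19,"dz": -0.35,"wz": 9.24,"hand": 85}
    - {"dx": -9.47,"dy": -2.19,"dz": -0.35,"wz": 9.24,"hand": 85}
    - {"dx": -9.47,"dy": -2.19,"dz": -0.35,"wz": 9.24,"hand": 85}
    - {"dx": -9.47,"dy": -2.19,"dz": -0.35,"wz": 9.24,"hand": 85}
    - {"dx": -9.47,"dy": -2.19,"dz": -0.35,"wz": 9.24,"hand": 85}
    - {"dx": -9.47,"dy": -2.19,"dz": -0.35,"wz": 9.24,"hand": 85}
    - {"dx": -9.47,"dy": -2.19,"dz": -0.35,"wz": 9.24,"hand": 85}
    - {"dx": -9.47,"dy": -2.19,"dz": -0.35,"wz": 9.24,"hand": 85}

```text
invalid input at $.rows[0]: expected keys dx, dy, dz, wx, wy, wz, hand
```

```bash
python3 - <<'E'
from h import *
t=bot.camera('top');s=bot.camera('side')
cv2.imwrite('pics/a1.png',np.hstack([cv2.resize(t[150:310,180:340],(400,400),interpolation=2),cv2.resize(s[90:250,230:390],(400,400),interpolation=2)])[:,:,::-1])
go(.562,.247,.087,28)
o=bot.get_obs();print(o['clock'],o['eef_pos'],proj('side',o['eef_pos']),proj('side',(.562,.247,.136)),proj('side',(.562,.247,.112)))
E
```

```text
d [-9.47 -2.19  3.11] w [-0.    0.    9.24] rows 10.203173209503316 5.371900782738436
1.45 [0.13615824 0.48109883 0.24230098] [138.4627775  106.19910888] [303.23363369 169.00233567] [303.42586005 176.35134378]
```

View pics/a1.png

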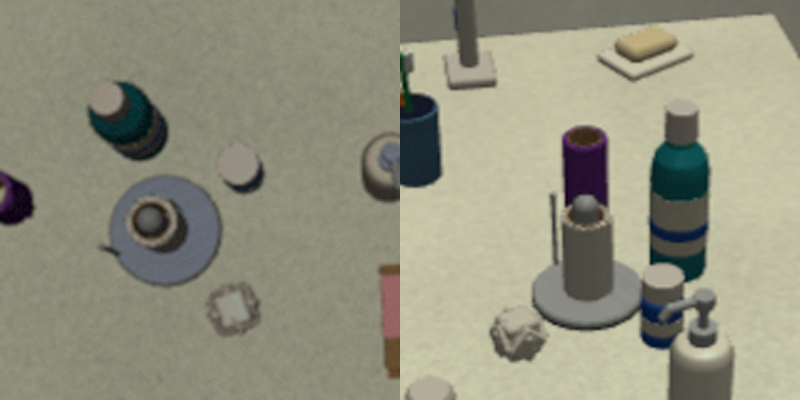

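The call was refused because every row needs all seven keys; the view is unchanged, with the dome at side pixel (304,171). I resend the move with full rows.

drive_tool:
  rows:
    - {"dx": -1.5,"dy": -0.3,"dz": -0.35,"wx": 0,"wy": 0,"wz": 1,"hand": 85}
    - {"dx": -3,"dy": -0.7,"dz": -0.35,"wx": 0,"wy": 0,"wz": 3,"hand": 85}
    - {"dx": -4.5,"dy": -1,"dz": -0.35,"wx": 0,"wy": 0,"wz": 4.5,"hand": 85}
    - {"dx": -6,"dy": -1.4,"dz": -0.35,"wx": 0,"wy": 0,"wz": 6,"hand": 85}
    - {"dx": -7.5,"dy": -1.7,"dz": -0.35,"wx": 0,"wy": 0,"wz": 7.5,"hand": 85}
    - {"dx": -8.7,"dy": -2,"dz": -0.35,"wx": 0,"wy": 0,"wz": 9.24,"hand": 85}
    - {"dx": -9.47,"dy": -2.19,"dz": -0.35,"wx": 0,"wy": 0,"wz": 9.24,"hand": 85}
    - {"dx": -9.47,"dy": -2.19,"dz": -0.35,"wx": 0,"wy": 0,"wz": 9.24,"hand": 85}
    - {"dx": -9.47,"dy": -2.19,"dz": -0.35,"wx": 0,"wy": 0,"wz": 9.24,"hand": 85}
    - {"dx": -9.47,"dy": -2.19,"dz": -0.35,"wx": 0,"wy": 0,"wz": 9.24,"hand": 85}
    - {"dx": -9.47,"dy": -2.19,"dz": -0.35,"wx": 0,"wy": 0,"wz": 9.24,"hand": 85}
    - {"dx": -9.47,"dy": -2.19,"dz": -0.35,"wx": 0,"wy": 0,"wz": 9.24,"hand": 85}
    - {"dx": -9.47,"dy": -2.19,"dz": -0.35,"wx": 0,"wy": 0,"wz": 9.24,"hand": 85}
    - {"dx": -9.47,"dy": -2.19,"dz": -0.35,"wx": 0,"wy": 0,"wz": 9.24,"hand": 85}

```text
clock: 2.85
eef_pos: [0.5608, 0.2478, 0.2602]
tool_rot: [0.514, 0.858, 0.0, -0.0]
ft_force: [-1.1, 0.6, 0.5]
grip_width: 0.0849
grasp_force: 0.0
```

```bash
python3 - <<'E'
from h import *
t=bot.camera('top');s=bot.camera('side')
cv2.imwrite('pics/a2.png',np.hstack([cv2.resize(t[150:310,180:340],(400,400),interpolation=2),cv2.resize(s[90:250,230:390],(400,400),interpolation=2)])[:,:,::-1])
go(.562,.247,.087,28)
o=bot.get_obs();print(o['clock'],o['eef_pos'],proj('side',o['eef_pos']),proj('side',(.562,.247,.136)),proj('side',(.562,.247,.112)))
E
```

```text
d [-0.02  0.01  3.47] w [ 0.01 -0.    0.02] rows 3.4671860736402675 0.01330141427821404
2.95 [0.56099101 0.24781358 0.26035446] [301.72739363 128.04336879] [303.23363369 169.00233567] [303.42586005 176.35134378]
```

View pics/a2.png

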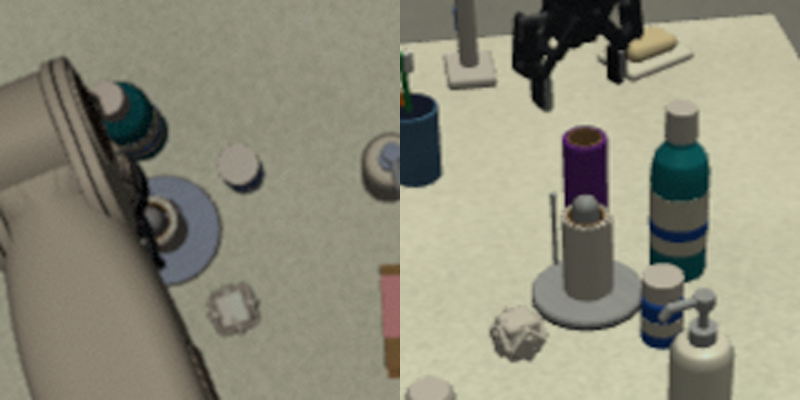

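The open fingers straddle the roll (tips at side-crop (542,100) and (617,75), roll axis at 586), and the bar is well clear. I descend next.

drive_tool:
  rows:
    - {"dx": -0.05,"dy": 0.04,"dz": 0.6,"wx": 0,"wy": 0,"wz": 0,"hand": 85}
    - {"dx": -0.05,"dy": 0.04,"dz": 1.2,"wx": 0,"wy": 0,"wz": 0,"hand": 85}
    - {"dx": -0.05,"dy": 0.04,"dz": 1.8,"wx": 0,"wy": 0,"wz": 0,"hand": 85}
    - {"dx": -0.05,"dy": 0.04,"dz": 2.2,"wx": 0,"wy": 0,"wz": 0,"hand": 85}
    - {"dx": -0.05,"dy": 0.04,"dz": 2.6,"wx": 0,"wy": 0,"wz": 0,"hand": 85}
    - {"dx": -0.05,"dy": 0.04,"dz": 3.0,"wx": 0,"wy": 0,"wz": 0,"hand": 85}
    - {"dx": -0.05,"dy": 0.04,"dz": 3.3,"wx": 0,"wy": 0,"wz": 0,"hand": 85}
    - {"dx": -0.05,"dy": 0.04,"dz": 3.46,"wx": 0,"wy": 0,"wz": 0,"hand": 85}
    - {"dx": -0.05,"dy": 0.04,"dz": 3.46,"wx": 0,"wy": 0,"wz": 0,"hand": 85}
    - {"dx": -0.05,"dy": 0.04,"dz": 3.46,"wx": 0,"wy": 0,"wz": 0,"hand": 85}

```text
clock: 3.95
eef_pos: [0.5651, 0.246, 0.0876]
tool_rot: [0.515, 0.857, 0.0, 0.0]
ft_force: [-0.0, -0.1, 0.6]
grip_width: 0.0851
grasp_force: 0.0
```

```bash
python3 - <<'E'
from h import *
t=bot.camera('top');s=bot.camera('side')
cv2.imwrite('pics/a3.png',np.hstack([cv2.resize(t[170:290,190:310],(400,400),interpolation=2),cv2.resize(s[120:240,250:370],(400,400),interpolation=2)])[:,:,::-1])
E
```

```text
(no output)
```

View pics/a3.png

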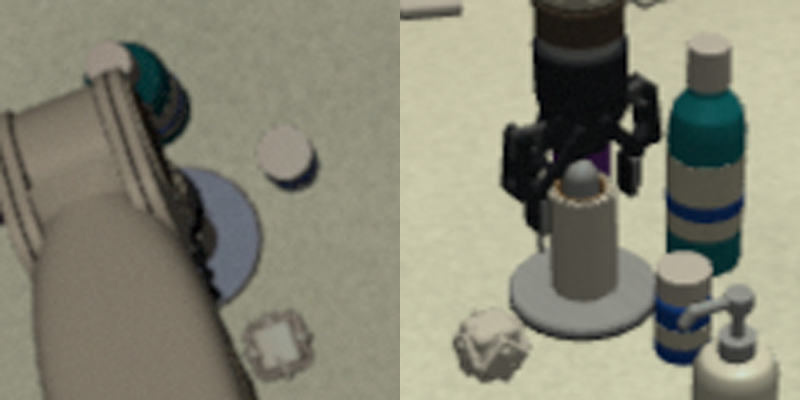

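The fingers straddle the roll (tips at about (537,235) and (630,195), roll axis at 583) and the dome is clear below the palm. I close the hand.

drive_tool:
  rows:
    - {"dx": 0,"dy": 0,"dz": 0,"wx": 0,"wy": 0,"wz": 0,"hand": 48}
    - {"dx": 0,"dy": 0,"dz": 0,"wx": 0,"wy": 0,"wz": 0,"hand": 48}
    - {"dx": 0,"dy": 0,"dz": 0,"wx": 0,"wy": 0,"wz": 0,"hand": 48}
    - {"dx": 0,"dy": 0,"dz": 0,"wx": 0,"wy": 0,"wz": 0,"hand": 48}
    - {"dx": 0,"dy": 0,"dz": 0,"wx": 0,"wy": 0,"wz": 0,"hand": 48}
    - {"dx": 0,"dy": 0,"dz": 0,"wx": 0,"wy": 0,"wz": 0,"hand": 48}
    - {"dx": 0,"dy": 0,"dz": 0,"wx": 0,"wy": 0,"wz": 0,"hand": 48}
    - {"dx": 0,"dy": 0,"dz": 0,"wx": 0,"wy": 0,"wz": 0,"hand": 48}

```text
clock: 4.85
eef_pos: [0.5657, 0.2459, 0.088]
tool_rot: [0.515, 0.857, 0.001, 0.001]
ft_force: [0.3, 1.1, 6.5]
grip_width: 0.0553
grasp_force: 63.4
```

drive_tool:
  rows:
    - {"dx": 0,"dy": 0,"dz": -0.2,"wx": 0,"wy": 0,"wz": 0,"hand": 48}
    - {"dx": 0,"dy": 0,"dz": -0.5,"wx": 0,"wy": 0,"wz": 0,"hand": 48}
    - {"dx": 0,"dy": 0,"dz": -0.8,"wx": 0,"wy": 0,"wz": 0,"hand": 48}
    - {"dx": 0,"dy": 0,"dz": -1.1,"wx": 0,"wy": 0,"wz": 0,"hand": 48}
    - {"dx": 0,"dy": 0,"dz": -1.4,"wx": 0,"wy": 0,"wz": 0,"hand": 48}
    - {"dx": 0,"dy": 0,"dz": -1.7,"wx": 0,"wy": 0,"wz": 0,"hand": 48}
    - {"dx": 0,"dy": 0,"dz": -2.0,"wx": 0,"wy": 0,"wz": 0,"hand": 48}
    - {"dx": 0,"dy": 0,"dz": -2.3,"wx": 0,"wy": 0,"wz": 0,"hand": 48}
    - {"dx": 0,"dy": 0,"dz": -2.6,"wx": 0,"wy": 0,"wz": 0,"hand": 48}
    - {"dx": 0,"dy": 0,"dz": -2.9,"wx": 0,"wy": 0,"wz": 0,"hand": 48}
    - {"dx": 0,"dy": 0,"dz": -3.2,"wx": 0,"wy": 0,"wz": 0,"hand": 48}
    - {"dx": 0,"dy": 0,"dz": -3.6,"wx": 0,"wy": 0,"wz": 0,"hand": 48}
    - {"dx": 0,"dy": 0,"dz": -4.0,"wx": 0,"wy": 0,"wz": 0,"hand": 48}
    - {"dx": 0,"dy": 0,"dz": -4.4,"wx": 0,"wy": 0,"wz": 0,"hand": 48}
    - {"dx": 0,"dy": 0,"dz": -4.8,"wx": 0,"wy": 0,"wz": 0,"hand": 48}
    - {"dx": 0,"dy": 0,"dz": -4.8,"wx": 0,"wy": 0,"wz": 0,"hand": 48}

```text
clock: 6.45
eef_pos: [0.5657, 0.2458, 0.3301]
tool_rot: [0.515, 0.857, 0.002, 0.002]
ft_force: [0.2, 0.3, 0.1]
grip_width: 0.0552
grasp_force: 63.3
```

```bash
python3 - <<'E'
from h import *
t=bot.camera('top');s=bot.camera('side')
cv2.imwrite('pics/a4.png',np.hstack([cv2.resize(t[120:320,180:380],(400,400),interpolation=2),cv2.resize(s[50:250,220:420],(400,400),interpolation=2)])[:,:,::-1])
go(.48,.0,.32,0); go(.59,-.30,.32,-27)
E
```

```text
d [-3.54 -3.8   0.13] w [ 0.  -0.   5.6] rows 5.19685188614695 3.2555236688100653
d [-9.87 -4.68  0.13] w [ 0. -0. 11.] rows 10.92256720487063 6.395058549118362
```

View pics/a4.png

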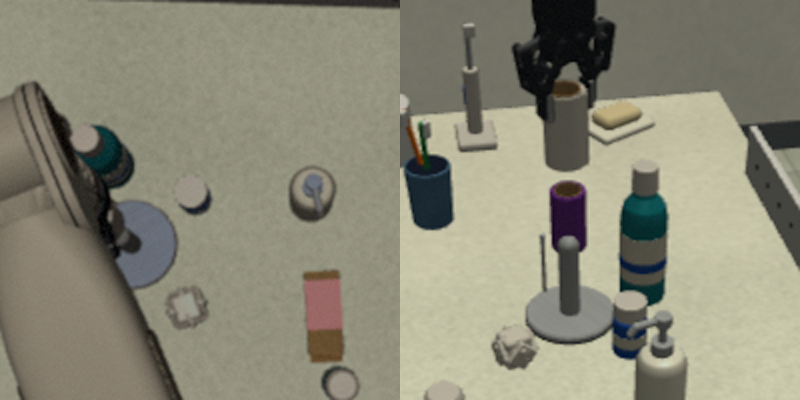

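The roll is clear of the post and upright in the hand, with the stand unmoved. I carry it to the bin.

drive_tool:
  rows:
    - {"dx": -0.6,"dy": -0.4,"dz": 0,"wx": 0,"wy": 0,"wz": 0.6,"hand": 48}
    - {"dx": -1.4,"dy": -0.9,"dz": 0,"wx": 0,"wy": 0,"wz": 1.4,"hand": 48}
    - {"dx": -2.2,"dy": -1.4,"dz": 0,"wx": 0,"wy": 0,"wz": 2.2,"hand": 48}
    - {"dx": -3.0,"dy": -1.9,"dz": 0,"wx": 0,"wy": 0,"wz": 3,"hand": 48}
    - {"dx": -3.8,"dy": -2.4,"dz": 0,"wx": 0,"wy": 0,"wz": 4,"hand": 48}
    - {"dx": -4.6,"dy": -2.8,"dz": 0,"wx": 0,"wy": 0,"wz": 5,"hand": 48}
    - {"dx": -5.4,"dy": -3.2,"dz": 0,"wx": 0,"wy": 0,"wz": 6,"hand": 48}
    - {"dx": -6.2,"dy": -3.6,"dz": 0,"wx": 0,"wy": 0,"wz": 7,"hand": 48}
    - {"dx": -7.0,"dy": -3.9,"dz": 0,"wx": 0,"wy": 0,"wz": 8,"hand": 48}
    - {"dx": -7.8,"dy": -4.2,"dz": 0,"wx": 0,"wy": 0,"wz": 9,"hand": 48}
    - {"dx": -8.6,"dy": -4.5,"dz": 0,"wx": 0,"wy": 0,"wz": 10,"hand": 48}
    - {"dx": -9.4,"dy": -4.8,"dz": 0,"wx": 0,"wy": 0,"wz": 11,"hand": 48}
    - {"dx": -10.0,"dy": -4.9,"dz": 0,"wx": 0,"wy": 0,"wz": 11,"hand": 48}
    - {"dx": -10.5,"dy": -5.0,"dz": 0.1,"wx": 0,"wy": 0,"wz": 11,"hand": 48}
    - {"dx": -10.5,"dy": -5.0,"dz": 0.1,"wx": 0,"wy": 0,"wz": 11,"hand": 48}
    - {"dx": -10.5,"dy": -5.0,"dz": 0.1,"wx": 0,"wy": 0,"wz": 11,"hand": 48}
    - {"dx": -10.5,"dy": -5.0,"dz": 0.1,"wx": 0,"wy": 0,"wz": 11,"hand": 48}

```text
clock: 8.25
eef_pos: [0.5903, -0.3344, 0.3212]
tool_rot: [0.852, 0.523, -0.0, -0.001]
ft_force: [-0.9, -0.3, 0.7]
grip_width: 0.0551
grasp_force: 63.4
```

```bash
python3 - <<'E'
from h import *
go(.588,-.335,.2,-27)
E
```

```text
d [-0.03 -0.03  2.42] w [-0.02 -0.    0.01] rows 2.423615479686882 0.012832043820967705
```

drive_tool:
  rows:
    - {"dx": 0,"dy": 0,"dz": 0.5,"wx": 0,"wy": 0,"wz": 0,"hand": 48}
    - {"dx": 0,"dy": 0,"dz": 1.0,"wx": 0,"wy": 0,"wz": 0,"hand": 48}
    - {"dx": 0,"dy": 0,"dz": 1.5,"wx": 0,"wy": 0,"wz": 0,"hand": 48}
    - {"dx": 0,"dy": 0,"dz": 2.0,"wx": 0,"wy": 0,"wz": 0,"hand": 48}
    - {"dx": 0,"dy": 0,"dz": 2.4,"wx": 0,"wy": 0,"wz": 0,"hand": 48}
    - {"dx": 0,"dy": 0,"dz": 2.4,"wx": 0,"wy": 0,"wz": 0,"hand": 48}
    - {"dx": 0,"dy": 0,"dz": 2.4,"wx": 0,"wy": 0,"wz": 0,"hand": 80}
    - {"dx": 0,"dy": 0,"dz": 2.4,"wx": 0,"wy": 0,"wz": 0,"hand": 80}
    - {"dx": 0,"dy": 0,"dz": 2.4,"wx": 0,"wy": 0,"wz": 0,"hand": 80}
    - {"dx": 0,"dy": 0,"dz": 2.4,"wx": 0,"wy": 0,"wz": 0,"hand": 80}
    - {"dx": 0,"dy": 0,"dz": 1.5,"wx": 0,"wy": 0,"wz": 0,"hand": 80}
    - {"dx": 0,"dy": 0,"dz": 0.6,"wx": 0,"wy": 0,"wz": 0,"hand": 80}
    - {"dx": 0,"dy": 0,"dz": 0,"wx": 0,"wy": 0,"wz": 0,"hand": 80}
    - {"dx": 0,"dy": 0,"dz": 0,"wx": 0,"wy": 0,"wz": 0,"hand": 80}

```text
clock: 9.65
eef_pos: [0.5921, -0.3364, 0.3289]
tool_rot: [0.853, 0.522, 0.003, 0.005]
ft_force: [-0.1, -0.0, -0.1]
grip_width: 0.0799
grasp_force: 0.0
```

```bash
python3 - <<'E'
from h import *
t=bot.camera('top')
r=bot.outline_of('top','carton')[0]; c=max(cv2.findContours(r['region'].astype('uint8'),0,2)[0],key=len)[:,0]
print(r['score'],cv2.minAreaRect(np.array([atz('top',u,v,.03)[:2] for u,v in c],dtype='float32')*1000))
s=bot.camera('side')
print([(x['score'],x['extent']) for x in bot.look_for('side','carton')])
print([(x['score'],x['extent']) for x in bot.look_for('side','roll')])
go(.475,-.028,.25,95)
E
```

```text
0.64 ((464.334228515625, -25.24897003173828), (128.23727416992188, 49.62693405151367), 3.1482858657836914)
[(0.95, [283.6, 275.7, 57.8, 33.0])]
[(0.61, [301.2, 158.6, 16.6, 33.1]), (0.59, [377.4, 339.3, 32.1, 19.2]), (0.39, [277.1, 223.3, 21.3, 18.8])]
d [ 4.43 -4.84  1.42] w [-0.03  0.02 11.6 ] rows 6.708138445948205 6.743623281041589
```

```bash
python3 - <<'E'
from h import *
go(.49,-.026,.20,95)
E
```

```text
d [ 4.6  -4.58  2.41] w [-0.03  0.02 11.6 ] rows 6.928127006331466 6.743623281041589
```

drive_tool:
  rows:
    - {"dx": 0.5,"dy": -0.5,"dz": 0,"wx": 0,"wy": 0,"wz": 1.3,"hand": 80}
    - {"dx": 1.1,"dy": -1.1,"dz": 0.2,"wx": 0,"wy": 0,"wz": 2.8,"hand": 80}
    - {"dx": 1.7,"dy": -1.7,"dz": 0.5,"wx": 0,"wy": 0,"wz": 4.3,"hand": 80}
    - {"dx": 2.3,"dy": -2.3,"dz": 0.8,"wx": 0,"wy": 0,"wz": 5.8,"hand": 80}
    - {"dx": 2.9,"dy": -2.9,"dz": 1.2,"wx": 0,"wy": 0,"wz": 7.3,"hand": 80}
    - {"dx": 3.5,"dy": -3.5,"dz": 1.6,"wx": 0,"wy": 0,"wz": 8.8,"hand": 80}
    - {"dx": 4.1,"dy": -4.1,"dz": 2.0,"wx": 0,"wy": 0,"wz": 10.3,"hand": 80}
    - {"dx": 4.6,"dy": -4.58,"dz": 2.4,"wx": 0,"wy": 0,"wz": 11.6,"hand": 80}
    - {"dx": 4.6,"dy": -4.58,"dz": 2.4,"wx": 0,"wy": 0,"wz": 11.6,"hand": 80}
    - {"dx": 4.6,"dy": -4.58,"dz": 2.4,"wx": 0,"wy": 0,"wz": 11.6,"hand": 80}
    - {"dx": 4.6,"dy": -4.58,"dz": 2.4,"wx": 0,"wy": 0,"wz": 11.6,"hand": 80}

```text
clock: 11.0
eef_pos: [0.4915, -0.0271, 0.202]
tool_rot: [0.999, 0.044, 0.0, 0.0]
ft_force: [0.1, 0.2, 0.1]
grip_width: 0.08
grasp_force: 0.0
```

```bash
python3 - <<'E'
from h import *
s=bot.camera('side')
cv2.imwrite('pics/a5.png',cv2.resize(s[100:400,150:450],(600,600),interpolation=2)[:,:,::-1])
go(.49,-.026,.022,95)
o=bot.get_obs()
for p in [o['eef_pos'],(.375,-.05,.15),(.375,-.05,.328),(.49,-.026,.022)]: print(np.round(p,3),(proj('side',p)-[150,100])*2)
E
```

```text
d [-0.04 -0.03  3.6 ] w [ 0.01 -0.01 -0.01] rows 3.6046644467653484 0.009877781948212986
[ 0.492 -0.027  0.202] [281.81272713 228.52415318]
[ 0.375 -0.05   0.15 ] [182.84489782 289.25409857]
[ 0.375 -0.05   0.328] [165.24480606 156.99616221]
[ 0.49  -0.026  0.022] [285.71566533 342.97258728]
```

View pics/a5.png

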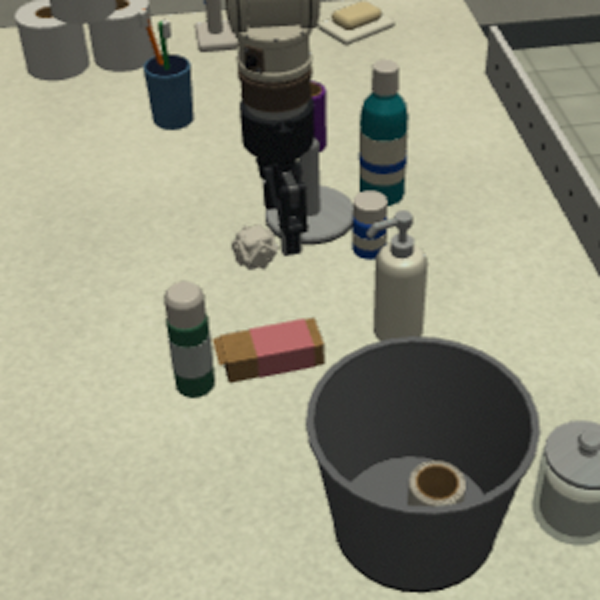

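The roll stands in the bin (crop (437,485)), the hand is over the carton's band, and the deodorant is well clear. I descend and grip.

drive_tool:
  rows:
    - {"dx": -0.04,"dy": -0.03,"dz": 0.7,"wx": 0,"wy": 0,"wz": 0,"hand": 80}
    - {"dx": -0.04,"dy": -0.03,"dz": 1.4,"wx": 0,"wy": 0,"wz": 0,"hand": 80}
    - {"dx": -0.04,"dy": -0.03,"dz": 2.1,"wx": 0,"wy": 0,"wz": 0,"hand": 80}
    - {"dx": -0.04,"dy": -0.03,"dz": 2.7,"wx": 0,"wy": 0,"wz": 0,"hand": 80}
    - {"dx": -0.04,"dy": -0.03,"dz": 3.2,"wx": 0,"wy": 0,"wz": 0,"hand": 80}
    - {"dx": -0.04,"dy": -0.03,"dz": 3.5,"wx": 0,"wy": 0,"wz": 0,"hand": 80}
    - {"dx": -0.04,"dy": -0.03,"dz": 3.55,"wx": 0,"wy": 0,"wz": 0,"hand": 80}
    - {"dx": -0.04,"dy": -0.03,"dz": 3.55,"wx": 0,"wy": 0,"wz": 0,"hand": 80}
    - {"dx": -0.04,"dy": -0.03,"dz": 3.55,"wx": 0,"wy": 0,"wz": 0,"hand": 42}
    - {"dx": -0.04,"dy": -0.03,"dz": 3.55,"wx": 0,"wy": 0,"wz": 0,"hand": 42}
    - {"dx": -0.04,"dy": -0.03,"dz": 3.55,"wx": 0,"wy": 0,"wz": 0,"hand": 42}
    - {"dx": -0.04,"dy": -0.03,"dz": 3.55,"wx": 0,"wy": 0,"wz": 0,"hand": 42}
    - {"dx": -0.04,"dy": -0.03,"dz": 3.55,"wx": 0,"wy": 0,"wz": 0,"hand": 42}
    - {"dx": -0.04,"dy": -0.03,"dz": 3.55,"wx": 0,"wy": 0,"wz": 0,"hand": 42}

```text
clock: 12.45
eef_pos: [0.4903, -0.0253, 0.0258]
tool_rot: [0.999, 0.044, 0.002, 0.0]
ft_force: [-1.4, -0.2, 6.7]
grip_width: 0.0488
grasp_force: 63.7
```

drive_tool:
  rows:
    - {"dx": 0,"dy": 0,"dz": -0.3,"wx": 0,"wy": 0,"wz": 0,"hand": 42}
    - {"dx": 0,"dy": 0,"dz": -0.8,"wx": 0,"wy": 0,"wz": 0,"hand": 42}
    - {"dx": 0,"dy": 0,"dz": -1.4,"wx": 0,"wy": 0,"wz": 0,"hand": 42}
    - {"dx": 0,"dy": 0,"dz": -2.1,"wx": 0,"wy": 0,"wz": 0,"hand": 42}
    - {"dx": 0,"dy": 0,"dz": -2.8,"wx": 0,"wy": 0,"wz": 0,"hand": 42}
    - {"dx": 0,"dy": 0,"dz": -3.5,"wx": 0,"wy": 0,"wz": 0,"hand": 42}
    - {"dx": 0,"dy": 0,"dz": -4.2,"wx": 0,"wy": 0,"wz": 0,"hand": 42}
    - {"dx": 0,"dy": 0,"dz": -4.7,"wx": 0,"wy": 0,"wz": 0,"hand": 42}
    - {"dx": 0,"dy": 0,"dz": -4.7,"wx": 0,"wy": 0,"wz": 0,"hand": 42}
    - {"dx": 0,"dy": 0,"dz": -4.7,"wx": 0,"wy": 0,"wz": 0,"hand": 42}

```text
clock: 13.45
eef_pos: [0.489, -0.0251, 0.2597]
tool_rot: [0.999, 0.044, 0.001, 0.0]
ft_force: [-0.2, -0.8, 0.1]
grip_width: 0.0487
grasp_force: 62.9
```

```bash
python3 - <<'E'
from h import *
print('roll top',atz('side',368.5,342.5,.106))
s=bot.camera('side'); print([(x['score'],x['extent']) for x in bot.look_for('side','carton')])
o=bot.get_obs(); print(o['eef_pos'],o['grip_width'],proj('side',o['eef_pos']))
go(.608,-.27,.26,100)
E
```

```text
roll top [ 0.59780836 -0.33482276  0.106     ]
[(0.91, [278.6, 198.2, 63.1, 33.7])]
[ 0.48800753 -0.02507802  0.25806756] 0.04838017034532165 [288.07009707 193.54790701]
d [ 1.96  5.09 -0.04] w [-0.    0.03 -1.  ] rows 5.4548585371479055 0.5811882316266246
```

drive_tool:
  rows:
    - {"dx": 0.2,"dy": 0.5,"dz": 0,"wx": 0,"wy": 0,"wz": 0,"hand": 42}
    - {"dx": 0.4,"dy": 1.1,"dz": 0,"wx": 0,"wy": 0,"wz": 0,"hand": 42}
    - {"dx": 0.7,"dy": 1.8,"dz": 0,"wx": 0,"wy": 0,"wz": 0,"hand": 42}
    - {"dx": 1.0,"dy": 2.5,"dz": 0,"wx": 0,"wy": 0,"wz": 0,"hand": 42}
    - {"dx": 1.3,"dy": 3.2,"dz": 0,"wx": 0,"wy": 0,"wz": 0,"hand": 42}
    - {"dx": 1.6,"dy": 3.9,"dz": 0,"wx": 0,"wy": 0,"wz": 0,"hand": 42}
    - {"dx": 1.8,"dy": 4.5,"dz": 0,"wx": 0,"wy": 0,"wz": 0,"hand": 42}
    - {"dx": 2.0,"dy": 5.0,"dz": 0.2,"wx": 0,"wy": 0,"wz": 0,"hand": 42}
    - {"dx": 2.0,"dy": 5.0,"dz": 0.6,"wx": 0,"wy": 0,"wz": 0,"hand": 42}
    - {"dx": 2.0,"dy": 5.0,"dz": 1.0,"wx": 0,"wy": 0,"wz": 0,"hand": 42}
    - {"dx": 2.0,"dy": 5.0,"dz": 1.35,"wx": 0,"wy": 0,"wz": 0,"hand": 42}
    - {"dx": 2.0,"dy": 5.0,"dz": 1.35,"wx": 0,"wy": 0,"wz": 0,"hand": 42}
    - {"dx": 2.0,"dy": 5.0,"dz": 1.35,"wx": 0,"wy": 0,"wz": 0,"hand": 42}
    - {"dx": 2.0,"dy": 5.0,"dz": 1.35,"wx": 0,"wy": 0,"wz": 0,"hand": 42}

```text
clock: 14.95
eef_pos: [0.6106, -0.2656, 0.1926]
tool_rot: [0.999, 0.044, 0.0, 0.0]
ft_force: [0.3, -0.6, -0.7]
grip_width: 0.0485
grasp_force: 62.9
```

drive_tool:
  rows:
    - {"dx": 0,"dy": 0,"dz": 0,"wx": 0,"wy": 0,"wz": 0,"hand": 70}
    - {"dx": 0,"dy": 0,"dz": 0,"wx": 0,"wy": 0,"wz": 0,"hand": 70}
    - {"dx": 0,"dy": 0,"dz": 0,"wx": 0,"wy": 0,"wz": 0,"hand": 70}
    - {"dx": 0,"dy": 0,"dz": 0,"wx": 0,"wy": 0,"wz": 0,"hand": 70}
    - {"dx": 0,"dy": 0,"dz": -0.6,"wx": 0,"wy": 0,"wz": 0,"hand": 85}
    - {"dx": 0,"dy": 0,"dz": -1.4,"wx": 0,"wy": 0,"wz": 0,"hand": 85}
    - {"dx": 0,"dy": 0,"dz": -1.8,"wx": 0,"wy": 0,"wz": 0,"hand": 85}
    - {"dx": 0,"dy": 0,"dz": -1.8,"wx": 0,"wy": 0,"wz": 0,"hand": 85}

```text
clock: 15.75
eef_pos: [0.6118, -0.2662, 0.2866]
tool_rot: [0.999, 0.044, 0.004, 0.002]
ft_force: [0.6, -0.4, 0.3]
grip_width: 0.0852
grasp_force: 0.0
```

```bash
python3 - <<'E'
from h import *
s=bot.camera('side'); cv2.imwrite('pics/a6.png',cv2.resize(s[90:410,210:490],(525,600),interpolation=2)[:,:,::-1])
e=bot.look_for('side','paper_ball'); print([(x['score'],x['extent']) for x in e])
t=bot.camera('top'); f=bot.look_for('top','paper_ball'); print([(x['score'],x['extent']) for x in f])
print([(x['score'],x['extent']) for x in bot.look_for('top','stand')])
if e and f: print(tri('top',f[0]['extent'][:2],'side',e[0]['extent'][:2]))
go(.473,.165,.2,137)
E
```

```text
[(0.64, [275.8, 224.7, 22.3, 23.2])]
[(0.65, [276.1, 275.5, 21.5, 21.3]), (0.59, [243.8, 241.6, 47.8, 43.2]), (0.55, [348.0, 311.4, 20.7, 19.3])]
[(0.66, [244.9, 242.9, 49.2, 43.1])]
(array([0.46861656, 0.15907179, 0.02459704]), np.float64(0.0030891779069294563))
d [-1.97 -8.81  1.62] w [-0.03  0.03 -8.4 ] rows 9.166063554647291 4.883768549369259
```

View pics/a6.png

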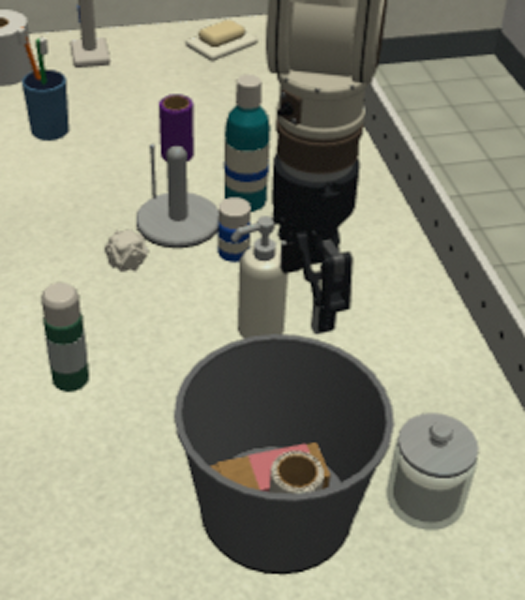

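The carton and roll are both in the bin, at crop (270,470) and (297,470). The ball is at about (0.471, 0.164), so I go above it.

```bash
python3 - <<'E'
from h import *
go(.471,.164,.18,132)
E
```

```text
d [-2.01 -8.79  2.02] w [-0.03  0.03 -7.4 ] rows 9.237363084160807 4.302381752606983
```

drive_tool:
  rows:
    - {"dx": -0.2,"dy": -0.6,"dz": 0,"wx": 0,"wy": 0,"wz": -0.5,"hand": 85}
    - {"dx": -0.4,"dy": -1.4,"dz": 0,"wx": 0,"wy": 0,"wz": -1.3,"hand": 85}
    - {"dx": -0.6,"dy": -2.3,"dz": 0,"wx": 0,"wy": 0,"wz": -2.1,"hand": 85}
    - {"dx": -0.8,"dy": -3.2,"dz": 0,"wx": 0,"wy": 0,"wz": -2.9,"hand": 85}
    - {"dx": -1.0,"dy": -4.1,"dz": 0,"wx": 0,"wy": 0,"wz": -3.7,"hand": 85}
    - {"dx": -1.2,"dy": -5.0,"dz": 0.2,"wx": 0,"wy": 0,"wz": -4.5,"hand": 85}
    - {"dx": -1.4,"dy": -5.9,"dz": 0.5,"wx": 0,"wy": 0,"wz": -5.3,"hand": 85}
    - {"dx": -1.6,"dy": -6.8,"dz": 0.8,"wx": 0,"wy": 0,"wz": -6.1,"hand": 85}
    - {"dx": -1.8,"dy": -7.7,"dz": 1.2,"wx": 0,"wy": 0,"wz": -6.9,"hand": 85}
    - {"dx": -2.0,"dy": -8.4,"dz": 1.7,"wx": 0,"wy": 0,"wz": -7.4,"hand": 85}
    - {"dx": -2.01,"dy": -8.79,"dz": 2.0,"wx": 0,"wy": 0,"wz": -7.4,"hand": 85}
    - {"dx": -2.01,"dy": -8.79,"dz": 2.0,"wx": 0,"wy": 0,"wz": -7.4,"hand": 85}
    - {"dx": -2.01,"dy": -8.79,"dz": 2.0,"wx": 0,"wy": 0,"wz": -7.4,"hand": 85}
    - {"dx": -2.01,"dy": -8.79,"dz": 2.0,"wx": 0,"wy": 0,"wz": -7.4,"hand": 85}

```text
clock: 17.4
eef_pos: [0.4723, 0.1629, 0.1821]
tool_rot: [0.934, 0.358, 0.0, 0.0]
ft_force: [0.8, 0.5, 0.4]
grip_width: 0.0852
grasp_force: 0.0
```

```bash
python3 - <<'E'
from h import *
go(.471,.164,.02,132)
E
```

```text
d [-0.   -0.04  3.24] w [ 0.01 -0.   -0.01] rows 3.2425550096000695 0.0083974360475813
```

drive_tool:
  rows:
    - {"dx": 0,"dy": -0.03,"dz": 0.7,"wx": 0,"wy": 0,"wz": 0,"hand": 85}
    - {"dx": 0,"dy": -0.03,"dz": 1.4,"wx": 0,"wy": 0,"wz": 0,"hand": 85}
    - {"dx": 0,"dy": -0.03,"dz": 2.1,"wx": 0,"wy": 0,"wz": 0,"hand": 85}
    - {"dx": 0,"dy": -0.03,"dz": 2.6,"wx": 0,"wy": 0,"wz": 0,"hand": 85}
    - {"dx": 0,"dy": -0.03,"dz": 3.0,"wx": 0,"wy": 0,"wz": 0,"hand": 85}
    - {"dx": 0,"dy": -0.03,"dz": 3.25,"wx": 0,"wy": 0,"wz": 0,"hand": 85}
    - {"dx": 0,"dy": -0.03,"dz": 3.25,"wx": 0,"wy": 0,"wz": 0,"hand": 85}
    - {"dx": 0,"dy": -0.03,"dz": 3.25,"wx": 0,"wy": 0,"wz": 0,"hand": 85}
    - {"dx": 0,"dy": -0.03,"dz": 3.25,"wx": 0,"wy": 0,"wz": 0,"hand": 40}
    - {"dx": 0,"dy": -0.03,"dz": 3.25,"wx": 0,"wy": 0,"wz": 0,"hand": 40}
    - {"dx": 0,"dy": -0.03,"dz": 3.25,"wx": 0,"wy": 0,"wz": 0,"hand": 40}
    - {"dx": 0,"dy": -0.03,"dz": 3.25,"wx": 0,"wy": 0,"wz": 0,"hand": 40}
    - {"dx": 0,"dy": -0.03,"dz": 3.25,"wx": 0,"wy": 0,"wz": 0,"hand": 40}
    - {"dx": 0,"dy": -0.03,"dz": 3.25,"wx": 0,"wy": 0,"wz": 0,"hand": 40}
    - {"dx": 0,"dy": -0.03,"dz": 3.25,"wx": 0,"wy": 0,"wz": 0,"hand": 40}

```text
clock: 18.9
eef_pos: [0.4724, 0.1647, 0.0213]
tool_rot: [0.934, 0.358, 0.002, 0.001]
ft_force: [-0.1, -1.5, 7.3]
grip_width: 0.0583
grasp_force: 56.9
```

drive_tool:
  rows:
    - {"dx": 0,"dy": 0,"dz": -0.3,"wx": 0,"wy": 0,"wz": 0,"hand": 40}
    - {"dx": 0,"dy": 0,"dz": -0.8,"wx": 0,"wy": 0,"wz": 0,"hand": 40}
    - {"dx": 0,"dy": 0,"dz": -1.4,"wx": 0,"wy": 0,"wz": 0,"hand": 40}
    - {"dx": 0,"dy": 0,"dz": -2.1,"wx": 0,"wy": 0,"wz": 0,"hand": 40}
    - {"dx": 0,"dy": 0,"dz": -2.8,"wx": 0,"wy": 0,"wz": 0,"hand": 40}
    - {"dx": 0,"dy": 0,"dz": -3.5,"wx": 0,"wy": 0,"wz": 0,"hand": 40}
    - {"dx": 0,"dy": 0,"dz": -4.2,"wx": 0,"wy": 0,"wz": 0,"hand": 40}
    - {"dx": 0,"dy": 0,"dz": -5.0,"wx": 0,"wy": 0,"wz": 0,"hand": 40}
    - {"dx": 0,"dy": 0,"dz": -5.0,"wx": 0,"wy": 0,"wz": 0,"hand": 40}
    - {"dx": 0,"dy": 0,"dz": -5.0,"wx": 0,"wy": 0,"wz": 0,"hand": 40}

```text
clock: 19.9
eef_pos: [0.4715, 0.1649, 0.2711]
tool_rot: [0.934, 0.358, 0.002, 0.0]
ft_force: [0.0, -0.1, -0.5]
grip_width: 0.058
grasp_force: 58.5
```

```bash
python3 - <<'E'
from h import *
go(.575,-.29,.27,95)
E
```

```text
d [-4.55  8.15  0.02] w [ 0.   -0.05  7.4 ] rows 9.331303719572418 4.303030505094406
```

drive_tool:
  rows:
    - {"dx": -0.3,"dy": 0.5,"dz": 0,"wx": 0,"wy": 0,"wz": 0.4,"hand": 40}
    - {"dx": -0.7,"dy": 1.2,"dz": 0,"wx": 0,"wy": 0,"wz": 1.1,"hand": 40}
    - {"dx": -1.1,"dy": 2.0,"dz": 0,"wx": 0,"wy": 0,"wz": 1.8,"hand": 40}
    - {"dx": -1.5,"dy": 2.8,"dz": 0,"wx": 0,"wy": 0,"wz": 2.5,"hand": 40}
    - {"dx": -2.0,"dy": 3.6,"dz": 0,"wx": 0,"wy": 0,"wz": 3.2,"hand": 40}
    - {"dx": -2.4,"dy": 4.4,"dz": 0,"wx": 0,"wy": 0,"wz": 4,"hand": 40}
    - {"dx": -2.9,"dy": 5.2,"dz": 0,"wx": 0,"wy": 0,"wz": 4.8,"hand": 40}
    - {"dx": -3.3,"dy": 6.0,"dz": 0,"wx": 0,"wy": 0,"wz": 5.6,"hand": 40}
    - {"dx": -3.8,"dy": 6.8,"dz": 0,"wx": 0,"wy": 0,"wz": 6.4,"hand": 40}
    - {"dx": -4.2,"dy": 7.5,"dz": 0,"wx": 0,"wy": 0,"wz": 7.2,"hand": 40}
    - {"dx": -4.55,"dy": 8.15,"dz": 0.2,"wx": 0,"wy": 0,"wz": 7.4,"hand": 40}
    - {"dx": -4.55,"dy": 8.15,"dz": 0.6,"wx": 0,"wy": 0,"wz": 7.4,"hand": 40}
    - {"dx": -4.55,"dy": 8.15,"dz": 1.0,"wx": 0,"wy": 0,"wz": 7.4,"hand": 40}
    - {"dx": -4.55,"dy": 8.15,"dz": 1.5,"wx": 0,"wy": 0,"wz": 7.4,"hand": 40}
    - {"dx": -4.55,"dy": 8.15,"dz": 1.5,"wx": 0,"wy": 0,"wz": 7.4,"hand": 40}
    - {"dx": -4.55,"dy": 8.15,"dz": 1.5,"wx": 0,"wy": 0,"wz": 7.4,"hand": 40}

```text
clock: 21.5
eef_pos: [0.5735, -0.2899, 0.193]
tool_rot: [0.999, 0.044, -0.002, -0.001]
ft_force: [0.7, 0.0, 1.2]
grip_width: 0.0582
grasp_force: 58.6
```

drive_tool:
  rows:
    - {"dx": 0,"dy": 0,"dz": 0,"wx": 0,"wy": 0,"wz": 0,"hand": 80}
    - {"dx": 0,"dy": 0,"dz": 0,"wx": 0,"wy": 0,"wz": 0,"hand": 80}
    - {"dx": 0,"dy": 0,"dz": 0,"wx": 0,"wy": 0,"wz": 0,"hand": 80}
    - {"dx": 0,"dy": 0,"dz": 0,"wx": 0,"wy": 0,"wz": 0,"hand": 80}
    - {"dx": 0,"dy": 0,"dz": -0.6,"wx": 0,"wy": 0,"wz": 0,"hand": 80}
    - {"dx": 0,"dy": 0,"dz": -1.4,"wx": 0,"wy": 0,"wz": 0,"hand": 80}
    - {"dx": 0,"dy": 0,"dz": -2.2,"wx": 0,"wy": 0,"wz": 0,"hand": 80}
    - {"dx": 0,"dy": 0,"dz": -2.6,"wx": 0,"wy": 0,"wz": 0,"hand": 80}
    - {"dx": 0,"dy": 0,"dz": -2.6,"wx": 0,"wy": 0,"wz": 0,"hand": 80}
    - {"dx": 0,"dy": 0,"dz": -2.6,"wx": 0,"wy": 0,"wz": 0,"hand": 80}

```text
clock: 22.5
eef_pos: [0.5746, -0.2904, 0.3244]
tool_rot: [0.999, 0.044, 0.0, 0.0]
ft_force: [0.1, -0.0, -0.5]
grip_width: 0.0802
grasp_force: 0.0
```

```bash
python3 - <<'E'
from h import *
s=bot.camera('side'); cv2.imwrite('pics/a7.png',cv2.resize(s[90:410,210:490],(525,600),interpolation=2)[:,:,::-1])
print(bot.get_obs()['clock'],bot.get_obs()['eef_pos'])
E
```

```text
22.55 [ 0.5741927  -0.29021243  0.3231835 ]
```

View pics/a7.png

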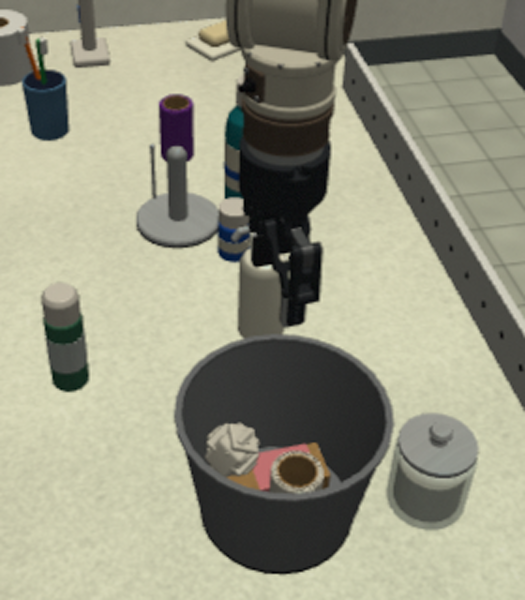

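All three are in the bin: ball at crop (232,450), roll at (297,470), and the carton beneath them. The stand and bystanders are where they were and the hand is clear.

```bash
python3 -c "
from workcell import bot
print(bot.job_done())"
```

```text
the job is handed in; nothing more can be done
None
```

The roll was drawn up off the post and put in the bin with the carton and the paper ball, the last picture shows the stand and the bystanders in view still standing in place, and the job was handed in at about 22.6 s; no verdict came back.

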